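# Load the shaker tray and set its counterweight

### The job

Load the shaker tray: stand each of the three round amber bottles upright inside the rubber ring of its own size (largest bottle in the largest ring, smallest in the smallest), and leave the square bottles standing where they are. Only when all three are in, slide the counterweight along the tray's rail until it is centred on the white mark, and let go.

Things in the scene. Friction and masses are not known exactly. Their poses are not given: they have to be found in the camera images.
- round_large_center (a point): the large ROUND bottle: amber glass cylinder 56 mm in diameter with a paper band and a white screw cap, 95 mm tall over the cap, standing upright and loose; straight wall up to 61 mm above its foot, above that it narrows to the cap (35 mm diameter, 22 mm high). 0.06 to 0.28 kg. This point: on its axis, half-way up (47.5 mm above its foot), z along the axis (up)
- round_medium_center (a point): the medium ROUND bottle: amber glass cylinder 44 mm in diameter with a paper band and a white screw cap, 85 mm tall over the cap, standing upright and loose; straight wall up to 51 mm above its foot, above that it narrows to the cap (27 mm diameter, 22 mm high). 0.06 to 0.28 kg. This point: on its axis, half-way up (42.5 mm above its foot), z along the axis (up)
- round_small_center (a point): the small ROUND bottle: amber glass cylinder 34 mm in diameter with a paper band and a white screw cap, 75 mm tall over the cap, standing upright and loose; straight wall up to 41 mm above its foot, above that it narrows to the cap (21 mm diameter, 22 mm high). 0.06 to 0.28 kg. This point: on its axis, half-way up (37.5 mm above its foot), z along the axis (up)
- square_large_center (a point): the larger SQUARE bottle, a look-alike that stays put: amber glass with paper band and white cap, 48 x 48 mm square body, 90 mm tall, upright, loose. This point: on its axis, half-way up
- square_small_center (a point): the smaller SQUARE bottle, a look-alike that stays put: amber glass with paper band and white cap, 36 x 36 mm square body, 78 mm tall, upright, loose. This point: on its axis, half-way up
- seat_large: the large rubber seat ring, fixed in the shaker tray: inner diameter 74 mm, outer 82 mm, 5 mm high; the large round bottle stands inside it on the bare tray floor. Origin: its centre on the tray floor (5 mm above the bench); z up, y along the row of seats
- seat_medium: the medium rubber seat ring, fixed in the shaker tray: inner diameter 62 mm, outer 70 mm, 5 mm high; the medium round bottle stands inside it on the bare tray floor. Origin: its centre on the tray floor (5 mm above the bench); z up, y along the row of seats
- seat_small: the small rubber seat ring, fixed in the shaker tray: inner diameter 52 mm, outer 60 mm, 5 mm high; the small round bottle stands inside it on the bare tray floor. Origin: its centre on the tray floor (5 mm above the bench); z up, y along the row of seats. The tray is fixed, grey metal, 170 x 300 mm, rim 15 mm high; the rings stand 90 mm apart in any order in the row nearer the robot
- weight_grip (a point): the counterweight: dark steel collar (30 mm diameter) on the tray's 12 mm rail, 95 mm beyond the seats, with an upright grip tab, 14 mm thick across the rail, 24 mm along it, top 95 mm above the bench. This point: the tab's centre line, 75 mm above the bench; x across the rail, y along it. Slides along y with 2 N friction, stays where left; starts on the -y side of the mark
- mark: the white mark on the rail: a 5 mm white band around the bar with a 8 mm wide white strip beside it towards the tray's far rim. Look only, fixed. Origin: on the rail's axis at the band's middle, 40 mm above the bench; y along the rail. The counterweight is right when its centre line is level with this along y
Mind the look-alikes: they are no part of the job. What is shaped like the part that bears round_large_center but red, turquoise or yellow is not meant.

How it is judged:
By the outcome, as a careful person would: the job done as asked, in the order asked, and still so for the second after the job is handed in, with the robot touching nothing.
It also fails if it takes over 115 s, if anything falls off the work surface, if the arm or the gripper's body presses on something with over 40 N, if the wrist force passes 120 N, or if a joint passes its speed limit or range.

### The arm

A 6-joint arm with a two-finger parallel gripper is mounted at the origin on the work surface. World frame = base frame: x ahead of the robot, y to its left, z up, the work surface at z = 0. Lengths are in m, angles in rad, forces in N, time in s.
With the tool pointing down it reaches from about 0.25 to 0.775 m from the base axis. Payload 4 kg.
Tool frame: the origin (TCP) lies between the finger pads; the fingertips stand 25 mm ahead of it and the grasp point (between the pads) lies 6 mm ahead of it (robot.tip_reach is the z of the fingertips in the tool frame, in m); z points along the fingers, y is the line along which they close (so a half turn about z gives the same grasp; the last joint's range is limited). The gripper opens to 94 mm and grips with 3 to 60 N. Pads are 16 mm wide; open, the fingers measure 119 mm over their backs; the gripper's body (75 mm by 177 mm) begins 78 mm behind the grasp point.
Start: joints at [1.011, 0.087, 1.371, -0, 1.684, -0.103], TCP at [0.243, 0.494, 0.231] pointing down, gripper open.
Joint ranges: [-3.1, 3.1], [-0.76, 2.03], [0.27, 2.55], [-1.08, 4.22], [0.17, 2.65], [-2.57, 2.57]. Speed limits (rad/s): [2.79, 2.79, 3.14, 3.14, 3.14, 3.14].

### API

Orientations are given as [roll, pitch, yaw] about the fixed x, y, z axes, in that order (R = Rz(yaw) Ry(pitch) Rx(roll)).
In Python, from bench import robot gives the robot as it stands. The module is installed in compiled form; this text tells all that it offers.
- The arm moves only by the shell command python3 -m handwheel 'ROWS'. ROWS is JSON, a list of rows, each a list of 3 entries, a list of its own where there are three numbers: the turn, a rotation vector about the world's x, y, z in units of 90 degrees (1.0 is 90 degrees), then the shift along the world's x, y, z in units of 0.05 m (1.0 is 0.05 m), then the closure, from 0 (fully open) to 1 (shut). A call has 1 to 5 rows; each row shifts and turns the commanded pose from where the row before left it; what a row does not reach is not made up. A row lasts 1/10 s, in which the tool goes at most 50 mm and 8.59 degrees, less where a joint would pass 70% of its speed; a pose out of reach is approached as far as the arm can. A call with a number of a shift or a turn outside -1 to 1 is refused whole. A call with a gripper value outside its range is refused whole. The fingers move at their own pace and stop on an object; the grip force is fixed at half the most. Time passes only in rows, so rows that do not move let the fingers close. It gives the time, the measured TCP pose, the force, the opening and the grip force at its end, in the units of the state.
- robot.get_obs(): the state, without advancing time (a new reading comes with each control period).
- robot.snapshot(name): name is "side" or "top"; returns (picture, depth): 420x560x3 uint8, red, green, blue; 420x560 float32, m along the optical axis (not along the pixel's ray), 0 where there is no reading.
- robot.calibration(name): a dict with "mtx" (3x3 intrinsics, pixels), "D" ([k1, k2, p1, p2, k3] as OpenCV has them; the pictures are not rectified), "extrinsics" (4x4, takes a point from camera to world coordinates). Camera axes: x right, y down, z forward; pixel columns grow to the right and rows downward; lengths in m; the calibration is good to about 2 mm. A picture is of the moment at which its call begins. calibration takes no time and is no camera call.
- robot.close_job(): hands the job in; it is judged then, once.
Trained networks look in the newest picture that a camera, given by its name, has taken for a name from the list of things; names that differ only in an ending like _2 or _b are one class to them, and where a whole thing is asked for, a point or a joint stands for the part that bears it (a point fixed in the world has none). Each returns a list of dicts, best first, with "p" (0 to 1); they miss things now and then, are a little off and sometimes report something else, mostly with a low value. They report only what shows in the picture. A call takes as long as a camera call. They do not tell look-alikes from the thing itself.
- robot.boxes_of(query, camera): "bbox" ([left, top, right, bottom] in pixels, round what is visible of it).
The state is a dict: "time": time; "joint_positions": joint angles; "qvel": joint speeds; "joint_torque": joint torques, N m; "tool_pos": TCP position; "ee_rot": TCP orientation; "wrist_force": force on the tool from outside, world axes, zero at the start; "wrist_torque": the same for the moment, N m; "width": finger opening in m; "finger_force": force on a finger pad.
Only numpy, scipy, OpenCV 4.12 (cv2) and the standard library are available. Lean on these libraries where they do the work, as an engineer would, in place of code of your own. Each camera call takes 0.05 s, during which the arm holds its last target. There are 200 camera calls.

## Working session

There is one attempt and no reset: what is moved stays moved. The work goes in short steps, Python scripts to look and compute and a shell command to move; the robot and the scene stay as the last step left them, time stands still between calls to the robot, and variables do not carry over. Pictures are saved under pics/ and viewed, at most 14 in all, crops included, and the job is handed in when it is done.

```bash
mkdir -p pics; cat > h.py <<'E'
import numpy as np,cv2
from bench import robot
def snap(n,f=None):
    im,d=robot.snapshot(n)
    if f: cv2.imwrite('pics/'+f,im[:,:,::-1])
    return im,d
def cloud(n,d):
    c=robot.calibration(n);K=np.array(c['mtx']);D=np.array(c['D'],float);T=np.array(c['extrinsics'])
    v,u=np.mgrid[:420,:560]
    p=cv2.undistortPoints(np.stack([u,v],-1).reshape(-1,1,2).astype(float),K,D).reshape(420,560,2)
    P=np.dstack([p*d[...,None],d])
    W=P@T[:3,:3].T+T[:3,3]; W[d==0]=np.nan
    return W
E
python3 - <<'E'
from h import *
for n in ['top','side']:
    im,d=snap(n,n+'1.png'); W=cloud(n,d); np.save(n+'.npy',W)
    print(n,np.array(robot.calibration(n)['extrinsics']).round(3).tolist())
    for q in ['round_large_center','round_medium_center','round_small_center','square_large_center','square_small_center','seat_large','seat_medium','seat_small','weight_grip','mark']:
        print(q,[(np.round(b['bbox']).astype(int).tolist(),round(b['p'],2)) for b in robot.boxes_of(q,n)][:6])
o=robot.get_obs();print(o['time'],o['tool_pos'],o['ee_rot'],o['width'])
E
```

```text
top [[-0.005, -0.992, 0.126, 0.404], [-1.0, 0.008, 0.017, -0.117], [-0.017, -0.126, -0.992, 0.973], [0.0, 0.0, 0.0, 1.0]]
round_large_center [([398, 192, 428, 216], 0.97), ([336, 270, 362, 297], 0.95), ([380, 161, 410, 185], 0.81)]
round_medium_center [([290, 181, 310, 204], 0.77)]
round_small_center [([302, 238, 316, 252], 0.56)]
square_large_center [([347, 219, 376, 244], 0.77), ([302, 239, 317, 252], 0.6)]
square_small_center [([354, 173, 377, 192], 0.6)]
seat_large []
seat_medium [([231, 187, 249, 202], 0.65)]
seat_small [([189, 185, 212, 209], 0.63), ([290, 180, 311, 205], 0.27)]
weight_grip [([233, 151, 244, 166], 0.46)]
mark [([180, 143, 185, 152], 0.37)]
side [[-0.94, -0.255, 0.227, 0.271], [-0.341, 0.668, -0.662, 0.511], [0.017, -0.699, -0.715, 0.761], [0.0, 0.0, 0.0, 1.0]]
round_large_center [([297, 118, 321, 153], 0.69), ([264, 117, 289, 153], 0.64), ([209, 152, 233, 194], 0.61), ([355, 170, 378, 215], 0.61)]
round_medium_center [([252, 183, 272, 221], 0.67)]
round_small_center [([307, 196, 325, 230], 0.72), ([188, 216, 208, 245], 0.56)]
square_large_center [([303, 146, 332, 188], 0.96)]
square_small_center [([267, 146, 280, 171], 0.59)]
seat_large [([163, 318, 205, 356], 0.52)]
seat_medium [([221, 253, 250, 282], 0.48)]
seat_small [([199, 283, 232, 312], 0.77)]
weight_grip [([186, 219, 207, 246], 0.85)]
mark []
1.1 [0.24260922 0.49363163 0.23051807] [3.14144271e+00 9.49852110e-06 2.68479607e+00] 0.09427259669989062
```

```bash
python3 - <<'E'
import cv2
a=cv2.imread('pics/top1.png')[120:330,120:440]; cv2.imwrite('pics/a.png',cv2.resize(a,(800,525),interpolation=cv2.INTER_CUBIC))
a=cv2.imread('pics/side1.png')[100:390,120:420]; cv2.imwrite('pics/b.png',cv2.resize(a,(620,600),interpolation=cv2.INTER_CUBIC))
E
```

```text
(no output)
```

View pics/a.png

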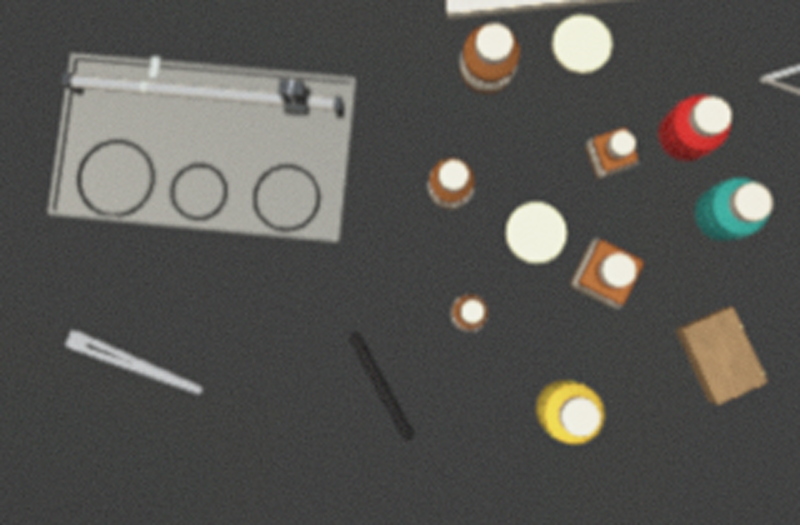

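View pics/b.png

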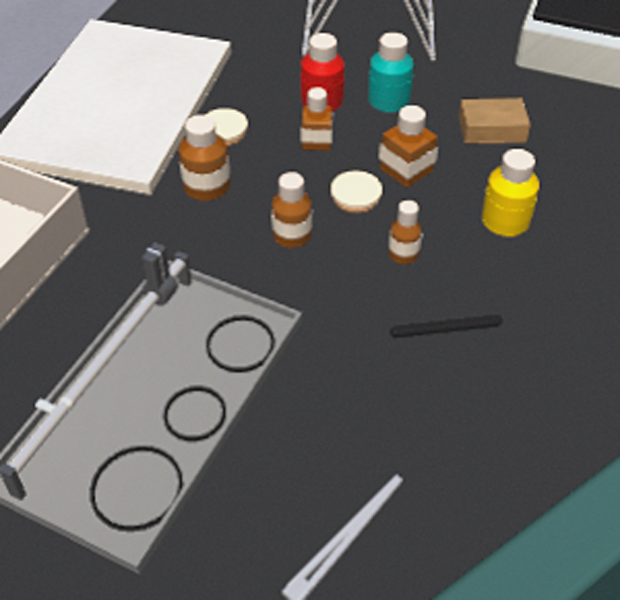

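Top crop (scale 2.5, offset 120,120): amber round bottles are large at ~(316,138), medium at ~(301,190) and small at ~(308,245). Red, turquoise and yellow rounds at ~(404,165), (412,200) and (350,284) are decoys. The square ambers are at ~(366,180) and (364,230). Only the three amber cylinders fit, and the enlarged crop confirms this. Rings from left to right are large (166,191), small (200,197) and medium (235,199). Next I measure them.

```bash
python3 - <<'E'
from h import *
im=cv2.imread('pics/top1.png').astype(int); W=np.load('top.npy')
ims=cv2.imread('pics/side1.png').astype(int); Ws=np.load('side.npy')
v,u=np.mgrid[:420,:560]
def cap(im,W,c,r,H):
    m=(np.hypot(u-c[0],v-c[1])<r)&(im.min(2)>150)&(W[...,2]>H-.012)
    return W[m][:,:2].mean(0),((W[m][:,:2].max(0)+W[m][:,:2].min(0))/2),np.ptp(W[m][:,:2],axis=0),np.median(W[m][:,2]),m.sum()
for n,c,H in [('L',(317,137),.095),('M',(301,190),.085),('S',(308,245),.075)]: print(n,cap(im,W,c,18,H))
def body(im,W,c,r,zl,R):
    m=(np.hypot(u-c[0],v-c[1])<r)&(W[...,2]>.012)&(W[...,2]<zl)
    P=W[m]
    from scipy.optimize import least_squares
    s=least_squares(lambda q:np.hypot(P[:,0]-q[0],P[:,1]-q[1])-R,P[:,:2].mean(0),loss='soft_l1',f_scale=.002)
    return s.x,m.sum()
for n,c,zl,R in [('L',(219,176),.058,.028),('M',(261,205),.048,.022),('S',(316,215),.038,.017)]:
    print('side',n,body(ims,Ws,c,24,zl,R)) 
# rings: intersect pixels with plane z=.010
def plane(name,z):
    W=cloud(name,np.ones((420,560))); t=np.array(robot.calibration(name)['extrinsics'])[:3,3]
    d=W-t; return t+d*((z-t[2])/d[...,2])[...,None]
for name,I,cs in [('top',im,[(166,191),(199.6,196.5),(235,199)]),('side',ims,[(120+136*.484,100+488*.4833),(120+195*.484,100+413*.4833),(120+240*.484,100+343*.4833)])]:
    Pz=plane(name,.010)
    for c,R in zip(cs,[.039,.028,.033]):
        c0=Pz[int(round(c[1])),int(round(c[0]))][:2]
        dist=np.hypot(Pz[...,0]-c0[0],Pz[...,1]-c0[1]); m=(abs(dist-R)<.008)&(I.max(2)<95)
        P=Pz[m][:,:2]
        A=np.c_[2*P,np.ones(len(P))]; s=np.linalg.lstsq(A,(P**2).sum(1),rcond=None)[0]
        print(name,'ring',s[:2].round(4),'R',np.sqrt(s[2]+s[0]**2+s[1]**2).round(4),m.sum())
Wt=W
# mark/collar
m=(abs(u-238)<10)&(abs(v-157)<12)&(W[...,2]>.085);P=W[m];print('tab top',P.mean(0),P.min(0),P.max(0),m.sum())
m=(abs(u-202)<30)&(abs(v-157)<10)&(W[...,2]>.03)&(W[...,2]<.06);P=W[m];print('rail',np.polyfit(P[:,1],P[:,0],1),len(P), np.median(P[:,2]))
for z in(.01,.04,.046):
  Pz=plane('top',z); print('mark strip px (182,146)',z,Pz[146,182],Pz[155,178])
E
```

```text
L (array([ 0.67362879, -0.20024086]), array([ 0.67432568, -0.20059937]), array([0.0329927 , 0.03134613]), np.float64(0.09395319389494605), np.int64(154))
M (array([ 0.54861132, -0.16005566]), array([ 0.54893884, -0.1601789 ]), array([0.02526853, 0.02386547]), np.float64(0.0838208619134932), np.int64(100))
S (array([ 0.42092552, -0.17647305]), array([ 0.4206726 , -0.17649933]), array([0.01874586, 0.01651517]), np.float64(0.07428465647714139), np.int64(58))
side L (array([ 0.68786076, -0.21287912]), np.int64(678))
side M (array([ 0.54961318, -0.16317387]), np.int64(211))
side S (array([ 0.42154365, -0.17971064]), np.int64(118))
top ring [0.5568 0.1842] R 0.0397 42
top ring [0.5449 0.097 ] R 0.0275 21
top ring [0.5382 0.0067] R 0.0327 25
side ring [0.5588 0.1837] R 0.04 321
side ring [0.5463 0.0964] R 0.0279 168
side ring [0.5386 0.0059] R 0.0332 186
tab top [ 0.63024882 -0.00640947  0.09333306] [ 0.62312041 -0.01856123  0.08540875] [0.63843839 0.00516791 0.09865874] 66
rail [0.10331735 0.63096035] 277 0.044013658810158174
mark strip px (182,146) 0.01 [0.6782192  0.14544951 0.01      ] [0.65418805 0.15528536 0.01      ]
mark strip px (182,146) 0.04 [0.66967547 0.13726395 0.04      ] [0.64639269 0.14679349 0.04      ]
mark strip px (182,146) 0.046 [0.66796672 0.13562684 0.046     ] [0.64483362 0.14509512 0.046     ]
```

```bash
python3 - <<'E'
from h import *
W=np.load('top.npy');Ws=np.load('side.npy')
for n,A in(('top',W),('side',Ws)):
    Z=A.reshape(-1,3); Z=Z[~np.isnan(Z[:,0])]
    print(n)
    for x in np.arange(.80,.60,-.02):
        print(round(x,2),[ (lambda q: int(1000*np.median(q)) if len(q) else -1)(Z[(abs(Z[:,0]-x)<.01)&(abs(Z[:,1]-y)<.01),2]) for y in np.arange(-.06,-.36,-.02)])
print(robot.get_obs()['tool_pos'])
E
```

```text
top
0.8 [3, 6, -1, 0, -1, 18, 19, 18, 18, 18, 18, 18, 17, 18, 18]
0.78 [67, 28, 0, -1, -1, 18, 19, 19, 18, 18, 18, 18, 19, 18, 18]
0.76 [13, 1, 0, 0, 0, 17, 18, 18, 18, 18, 18, 19, 19, 18, 18]
0.74 [0, 0, -1, -1, -1, 15, 18, 17, 16, 17, 12, 8, 1, 0, 0]
0.72 [0, 0, 0, -1, -1, 0, -1, -1, -1, -1, 0, 1, 12, 10, -1]
0.7 [0, -1, -1, -1, -1, -1, 0, 62, 0, -1, 0, 12, 13, 13, 0]
0.68 [0, -1, -1, 0, 0, -1, 65, 93, 65, -1, -1, 10, 12, 11, 0]
0.66 [1, -1, -1, 0, -1, 0, 55, 87, 62, -1, 0, -1, 0, -1, -1]
0.64 [1, -1, -1, 0, 0, -1, 0, 5, 0, -1, -1, -1, 0, -1, -1]
0.62 [1, 0, 0, 0, 0, 0, -1, -1, 0, -1, -1, -1, -1, -1, -1]
0.6 [0, -1, 0, 0, 0, 0, 0, 0, -1, -1, -1, -1, -1, 0, 0]
side
0.8 [-1, 58, 0, 1, 1, 17, 22, 22, 22, 22, 22, 22, 22, 21, 22]
0.78 [40, 58, 1, 2, 2, 15, 21, 22, 21, 22, 22, 21, 21, 22, 22]
0.76 [1, 3, 2, 2, 2, 13, 22, 22, 22, 21, 21, 22, 22, 22, 21]
0.74 [1, 2, 2, 1, 2, 9, 19, 19, 19, 19, 19, 20, 21, 12, 3]
0.72 [2, 2, 1, 2, 1, 2, 2, 1, 1, 2, -1, -1, 16, 16, 1]
0.7 [2, 2, 2, 2, 2, 2, 3, 64, 95, -1, -1, 15, 16, 15, 3]
0.68 [2, -1, 1, 2, 1, 1, 55, 96, 96, -1, 2, 10, 15, 15, 2]
0.66 [17, 2, 1, 2, 2, 2, 39, 74, 66, 2, 1, 2, 1, 1, 2]
0.64 [28, 2, 2, 2, 2, 1, 1, 13, 2, 2, 2, 2, 1, 2, 2]
0.62 [14, 1, 2, 2, 1, 1, 1, 2, 2, 1, 2, 2, 2, 1, 2]
0.6 [10, 2, 1, 2, 2, 1, 2, 1, 1, 2, 2, 1, 2, 3, 3]
[0.24260922 0.49363163 0.23051807]
```

```bash
python3 -m handwheel '[[[0,0,-0.09],[0.4,-1,0],0],[[0,0,-0.09],[0.4,-1,0],0],[[0,0,-0.09],[0.4,-1,0],0],[[0,0,-0.09],[0.4,-1,0],0],[[0,0,-0.09],[0.4,-1,0],0]]'
```

```text
time: 1.6
tool_pos: [0.3357, 0.2598, 0.2307]
ee_rot: [3.141, 0.0, 1.973]
wrist_force: [-0.1, 0.7, -1.0]
width: 0.0938
finger_force: 0.0
```

```bash
python3 -m handwheel '[[[0,0,-0.087],[0.2,-0.9,0],0],[[0,0,-0.087],[0.2,-0.9,0],0],[[0,0,-0.087],[0.2,-0.9,0],0],[[0,0,0],[0.2,-0.9,0],0],[[0,0,0],[0.2,-0.9,0],0]]'; python3 -m handwheel '[[[0,0,0],[0.2,-0.9,0],0],[[0,0,0],[0.2,-0.9,0],0],[[0,0,0],[0.2,-0.9,0],0],[[0,0,0],[0,-0.9,0],0],[[0,0,0],[0,0,0],0]]';  python3 -m handwheel '[[[0,0,0],[0,0,0],0],[[0,0,0],[0,0,0],0]]'
```

```text
time: 2.1
tool_pos: [0.3855, 0.0347, 0.2309]
ee_rot: [3.14, -0.0, 1.568]
wrist_force: [1.4, 0.1, 0.1]
width: 0.094
finger_force: 0.0
time: 2.6
tool_pos: [0.415, -0.1481, 0.23]
ee_rot: [-3.14, 0.002, 1.56]
wrist_force: [-0.2, 1.0, -0.8]
width: 0.0941
finger_force: 0.0
time: 2.8
tool_pos: [0.4154, -0.1426, 0.2306]
ee_rot: [3.141, -0.001, 1.569]
wrist_force: [-0.1, 0.5, 0.8]
width: 0.094
finger_force: 0.0
```

```bash
python3 -m handwheel '[[[0,0,0],[0.11,-0.4,0],0],[[0,0,0],[0,-0.31,-0.5],0],[[0,0,0],[0,0,-0.7],0],[[0,0,0],[0,0,-0.7],0],[[0,0,0],[0,0,-0.7],0]]'; python3 -m handwheel '[[[0,0,0],[0,0,-0.7],0],[[0,0,0],[0,0,-0.4],0],[[0,0,0],[0,0,-0.19],0],[[0,0,0],[0,0,0],0],[[0,0,0],[0,0,0],0]]'
```

```text
time: 3.3
tool_pos: [0.4215, -0.1773, 0.0998]
ee_rot: [3.14, 0.0, 1.571]
wrist_force: [-0.1, -0.3, 0.1]
width: 0.0941
finger_force: 0.0
time: 3.8
tool_pos: [0.422, -0.1788, 0.0373]
ee_rot: [3.139, 0.001, 1.569]
wrist_force: [0.2, -1.9, 0.7]
width: 0.0939
finger_force: 0.0
```

```bash
python3 -m handwheel '[[[0,0,0],[0,0,0],0.5],[[0,0,0],[0,0,0],0.6],[[0,0,0],[0,0,0],0.7],[[0,0,0],[0,0,0],0.8],[[0,0,0],[0,0,0],1]]'; python3 -m handwheel '[[[0,0,0],[0,0,0],1],[[0,0,0],[0,0,0],1],[[0,0,0],[0,0,0],1],[[0,0,0],[0,0,0],1],[[0,0,0],[0,0,0],1]]'
```

```text
time: 4.3
tool_pos: [0.421, -0.1791, 0.0362]
ee_rot: [3.141, 0.0, 1.568]
wrist_force: [0.8, 0.9, 1.0]
width: 0.0576
finger_force: 0.0
time: 4.8
tool_pos: [0.421, -0.179, 0.0359]
ee_rot: [3.141, -0.0, 1.568]
wrist_force: [0.6, -0.3, -0.6]
width: 0.0331
finger_force: 30.0
```

```bash
python3 -m handwheel '[[[0,0,0],[0,0,0.3],1],[[0,0,0],[0,0,0.6],1],[[0,0,0],[0,0,0.7],1],[[0,0,0],[0,0,0.7],1],[[0,0,0],[0.1,0.25,0.6],1]]'; python3 -m handwheel '[[[0,0,0],[0.25,0.55,0],1],[[0,0,0],[0.25,0.55,0],1],[[0,0,0],[0.25,0.55,0],1],[[0,0,0],[0.25,0.55,0],1],[[0,0,0],[0.25,0.55,0],1]]';python3 -m handwheel '[[[0,0,0],[0.25,0.55,0],1],[[0,0,0],[0.25,0.55,0],1],[[0,0,0],[0.25,0.55,0],1],[[0,0,0],[0.25,0.55,0],1],[[0,0,0],[0.14,0.31,0],1]]'; python3 -m handwheel '[[[0,0,0],[0,0,0],1],[[0,0,0],[0,0,0],1]]'
```

```text
time: 5.3
tool_pos: [0.4257, -0.1673, 0.1827]
ee_rot: [3.141, 0.001, 1.566]
wrist_force: [0.5, 0.3, -0.7]
width: 0.033
finger_force: 30.0
time: 5.8
tool_pos: [0.4886, -0.0278, 0.1807]
ee_rot: [-3.141, -0.0, 1.568]
wrist_force: [0.6, 0.5, -1.2]
width: 0.0335
finger_force: 30.0
time: 6.3
tool_pos: [0.5457, 0.0984, 0.1804]
ee_rot: [-3.141, -0.0, 1.57]
wrist_force: [1.6, 0.4, -0.2]
width: 0.0332
finger_force: 30.0
time: 6.5
tool_pos: [0.5451, 0.0959, 0.1807]
ee_rot: [-3.141, 0.001, 1.568]
wrist_force: [0.0, 0.5, -0.9]
width: 0.0328
finger_force: 30.0
```

```bash
python3 -m handwheel '[[[0,0,0],[0,0,-0.5],1],[[0,0,0],[0,0,-0.7],1],[[0,0,0],[0,0,-0.6],1],[[0,0,0],[0,0,-0.5],1],[[0,0,0],[0,0,-0.25],1]]'; python3 -m handwheel '[[[0,0,0],[0,0,-0.1],1],[[0,0,0],[0,0,-0.08],1],[[0,0,0],[0,0,-0.03],1],[[0,0,0],[0,0,0],1],[[0,0,0],[0,0,0],1]]'
```

```text
time: 7.0
tool_pos: [0.5433, 0.0948, 0.0508]
ee_rot: [-3.137, 0.001, 1.566]
wrist_force: [-0.8, -1.3, -1.2]
width: 0.0331
finger_force: 30.0
time: 7.5
tool_pos: [0.5462, 0.0966, 0.0441]
ee_rot: [3.139, -0.0, 1.568]
wrist_force: [0.0, 0.1, -1.2]
width: 0.033
finger_force: 30.0
```

```bash
python3 -m handwheel '[[[0,0,0],[0,0,-0.03],1],[[0,0,0],[0,0,-0.02],1],[[0,0,0],[0,0,0],1],[[0,0,0],[0,0,0],1]]'; python3 -m handwheel '[[[0,0,0],[0,0,0],0.6],[[0,0,0],[0,0,0],0.5],[[0,0,0],[0,0,0],0.4],[[0,0,0],[0,0,0],0.35],[[0,0,0],[0,0,0],0.35]]'
```

```text
time: 7.9
tool_pos: [0.5454, 0.0966, 0.0404]
ee_rot: [-3.142, 0.0, 1.568]
wrist_force: [-0.3, 0.4, -1.0]
width: 0.0328
finger_force: 30.0
time: 8.4
tool_pos: [0.5455, 0.0965, 0.0406]
ee_rot: [3.141, -0.0, 1.568]
wrist_force: [0.4, 0.2, -0.7]
width: 0.0609
finger_force: 0.0
```

```bash
python3 -m handwheel '[[[0,0,0],[0,0,0.4],0.35],[[0,0,0],[0,0,0.8],0.2],[[0,0,0],[0,0,0.8],0],[[0,0,0],[0,0,0.8],0],[[0,0,0],[0,-0.5,0.2],0]]'; python3 -m handwheel '[[[0,0,0],[0,-0.8,0],0],[[0,0,0],[0,-0.8,0],0],[[0,0,0],[0,-0.8,0],0],[[0,0,0],[0,-0.8,0],0],[[0,0,0],[0.07,-0.8,0],0]]'; python3 -m handwheel '[[[0,0,0],[0,-0.5,0],0],[[0,0,0],[0,-0.15,0],0],[[0,0,0],[0,0,0],0],[[0,0,0],[0,0,0],0]]'; python3 - <<'E'
from h import *
im,d=snap('side','s2.png')
cv2.imwrite('pics/c.png',cv2.resize(cv2.imread('pics/s2.png')[100:390,120:420],(620,600),interpolation=cv2.INTER_CUBIC))
E
```

```text
time: 8.9
tool_pos: [0.5479, 0.0734, 0.1968]
ee_rot: [3.131, -0.002, 1.572]
wrist_force: [1.1, -0.6, 0.4]
width: 0.0896
finger_force: 0.0
time: 9.4
tool_pos: [0.5486, -0.13, 0.1907]
ee_rot: [3.141, 0.0, 1.568]
wrist_force: [0.4, 0.6, -0.6]
width: 0.0942
finger_force: 0.0
time: 9.8
tool_pos: [0.549, -0.1599, 0.1905]
ee_rot: [3.142, -0.001, 1.569]
wrist_force: [-0.5, -0.5, 0.1]
width: 0.094
finger_force: 0.0
```

View pics/c.png

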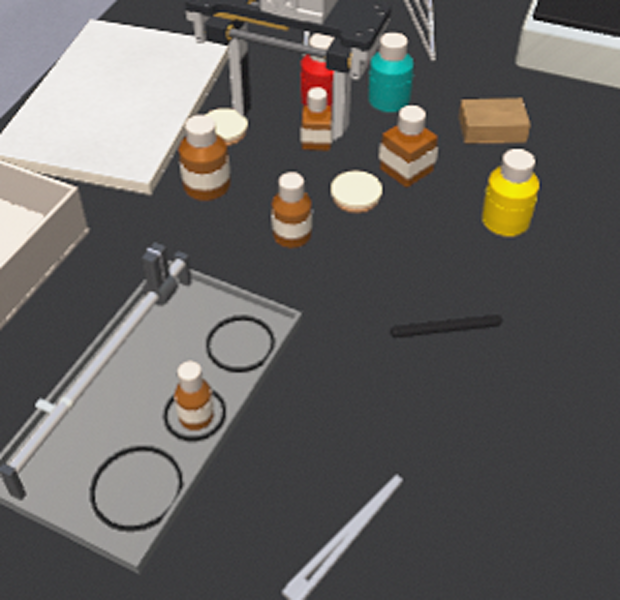

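The small bottle stands centred in the small ring (crop ~(194,412)). The gripper hangs above the medium bottle, which is at crop (291,225). I descend onto it next.

```bash
python3 -m handwheel '[[[0,0,0],[0,-0.03,-0.4],0],[[0,0,0],[0,0,-0.7],0],[[0,0,0],[0,0,-0.7],0],[[0,0,0],[0,0,-0.7],0],[[0,0,0],[0,0,-0.3],0]]'; python3 -m handwheel '[[[0,0,0],[0,0,-0.17],0],[[0,0,0],[0,0,0],0],[[0,0,0],[0,0,0],0.3],[[0,0,0],[0,0,0],0.5],[[0,0,0],[0,0,0],0.6]]'; python3 -m handwheel '[[[0,0,0],[0,0,0],1],[[0,0,0],[0,0,0],1],[[0,0,0],[0,0,0],1],[[0,0,0],[0,0,0],1],[[0,0,0],[0,0,0],1]]'
```

```text
time: 10.35
tool_pos: [0.5468, -0.16, 0.0468]
ee_rot: [-3.136, -0.003, 1.57]
wrist_force: [-0.6, -0.7, -0.7]
width: 0.0939
finger_force: 0.0
time: 10.85
tool_pos: [0.55, -0.1629, 0.0437]
ee_rot: [3.139, 0.001, 1.568]
wrist_force: [0.7, 0.3, -1.2]
width: 0.0735
finger_force: 0.0
time: 11.35
tool_pos: [0.5491, -0.1626, 0.0421]
ee_rot: [3.141, 0.0, 1.568]
wrist_force: [0.2, -0.8, -0.1]
width: 0.0431
finger_force: 30.0
```

```bash
python3 -m handwheel '[[[0,0,0],[0,0,0.3],1],[[0,0,0],[0,0,0.6],1],[[0,0,0],[0,0,0.7],1],[[0,0,0],[0,0,0.7],1],[[0,0,0],[0,0.2,0.5],1]]'; python3 -m handwheel '[[[0,0,0],[-0.05,0.55,0],1],[[0,0,0],[-0.05,0.55,0],1],[[0,0,0],[-0.05,0.55,0],1],[[0,0,0],[-0.06,0.55,0],1],[[0,0,0],[0,0.55,0],1]]';python3 -m handwheel '[[[0,0,0],[0,0.43,0],1],[[0,0,0],[0,0,0],1],[[0,0,0],[0,0,0],1],[[0,0,0],[0,0,0],1]]'
```

```text
time: 11.85
tool_pos: [0.5495, -0.1535, 0.1858]
ee_rot: [3.138, 0.002, 1.567]
wrist_force: [0.8, -0.8, -0.3]
width: 0.0431
finger_force: 30.0
time: 12.35
tool_pos: [0.5379, -0.0139, 0.183]
ee_rot: [3.141, 0.0, 1.568]
wrist_force: [0.5, 0.8, -1.7]
width: 0.0434
finger_force: 30.0
time: 12.75
tool_pos: [0.5385, 0.0056, 0.1823]
ee_rot: [3.141, 0.001, 1.567]
wrist_force: [0.1, 0.8, -1.1]
width: 0.0431
finger_force: 30.0
```

```bash
python3 -m handwheel '[[[0,0,0],[0,0,-0.4],1],[[0,0,0],[0,0,-0.7],1],[[0,0,0],[0,0,-0.6],1],[[0,0,0],[0,0,-0.5],1],[[0,0,0],[0,0,-0.25],1]]'; python3 -m handwheel '[[[0,0,0],[0,0,-0.1],1],[[0,0,0],[0,0,-0.08],1],[[0,0,0],[0,0,-0.05],1],[[0,0,0],[0,0,0],1],[[0,0,0],[0,0,0],1]]';python3 -m handwheel '[[[0,0,0],[0,0,0],1],[[0,0,0],[0,0,0],1]]'
```

```text
time: 13.25
tool_pos: [0.5367, 0.0054, 0.0567]
ee_rot: [-3.137, -0.0, 1.566]
wrist_force: [1.0, 0.8, -1.9]
width: 0.0432
finger_force: 30.0
time: 13.75
tool_pos: [0.5391, 0.0065, 0.049]
ee_rot: [3.14, 0.0, 1.568]
wrist_force: [0.0, 0.5, -1.2]
width: 0.0435
finger_force: 30.0
time: 13.95
tool_pos: [0.5387, 0.0065, 0.0485]
ee_rot: [3.141, 0.0, 1.568]
wrist_force: [-0.5, -0.2, -0.7]
width: 0.043
finger_force: 30.0
```

```bash
python3 -m handwheel '[[[0,0,0],[0,0,-0.03],1],[[0,0,0],[0,0,0],1],[[0,0,0],[0,0,0],0.5],[[0,0,0],[0,0,0],0.4],[[0,0,0],[0,0,0],0.3]]'; python3 -m handwheel '[[[0,0,0],[0,0,0],0.3],[[0,0,0],[0,0,0],0.3],[[0,0,0],[0,0,0.4],0.3],[[0,0,0],[0,0,0.8],0.2],[[0,0,0],[0,0,0.8],0]]'; python3 -m handwheel '[[[0,0,0],[0,0,0.8],0],[[0,0,0],[0.2,-0.4,0.3],0],[[0,0,0],[0.5,-0.7,0],0],[[0,0,0],[0.5,-0.7,0],0],[[0,0,0],[0.5,-0.7,0],0]]'; python3 -m handwheel '[[[0,0,0],[0.5,-0.7,0],0],[[0,0,0],[0.4,-0.7,0],0],[[0,0,0],[0.1,-0.24,0],0],[[0,0,0],[0,0,0],0],[[0,0,0],[0,0,0],0]]'; python3 - <<'E'
from h import *
im,d=snap('side','s3.png')
cv2.imwrite('pics/d.png',cv2.resize(cv2.imread('pics/s3.png')[100:390,120:420],(620,600),interpolation=cv2.INTER_CUBIC))
E
```

```text
time: 14.45
tool_pos: [0.5387, 0.0065, 0.0468]
ee_rot: [3.141, 0.0, 1.568]
wrist_force: [1.3, 0.7, -0.1]
width: 0.0595
finger_force: 0.0
time: 14.95
tool_pos: [0.5376, 0.0066, 0.1466]
ee_rot: [-3.139, -0.0, 1.568]
wrist_force: [1.3, -0.1, -0.3]
width: 0.0782
finger_force: 0.0
time: 15.45
tool_pos: [0.6243, -0.1196, 0.2021]
ee_rot: [3.14, 0.0, 1.569]
wrist_force: [0.2, -0.3, 0.3]
width: 0.0938
finger_force: 0.0
time: 15.95
tool_pos: [0.6731, -0.1995, 0.2014]
ee_rot: [-3.141, -0.001, 1.568]
wrist_force: [-0.6, -0.0, -0.2]
width: 0.0941
finger_force: 0.0
```

View pics/d.png

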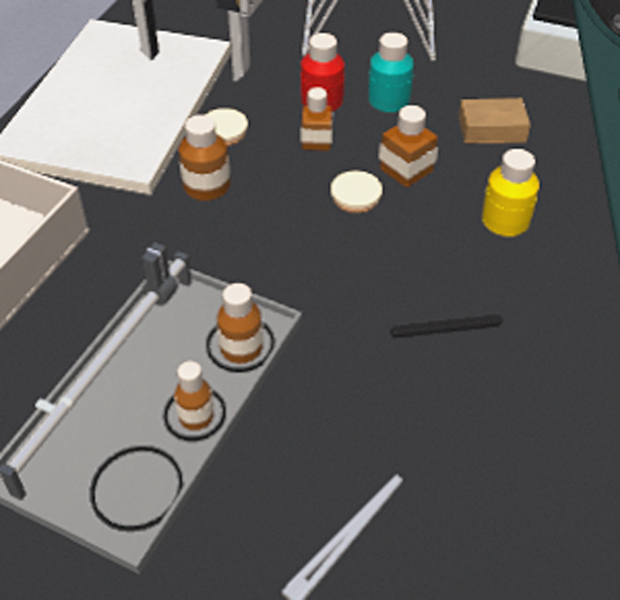

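Small and medium stand in their rings, at crop (194,412) and (240,345). The gripper is over the large amber bottle at crop (204,160).

```bash
python3 -m handwheel '[[[0,0,0],[0.02,-0.02,-0.4],0],[[0,0,0],[0,0,-0.7],0],[[0,0,0],[0,0,-0.7],0],[[0,0,0],[0,0,-0.7],0],[[0,0,0],[0,0,-0.3],0]]'; python3 -m handwheel '[[[0,0,0],[0,0,-0.13],0],[[0,0,0],[0,0,0],0],[[0,0,0],[0,0,0],0.2],[[0,0,0],[0,0,0],0.3],[[0,0,0],[0,0,0],0.4]]'; python3 -m handwheel '[[[0,0,0],[0,0,0],1],[[0,0,0],[0,0,0],1],[[0,0,0],[0,0,0],1],[[0,0,0],[0,0,0],1],[[0,0,0],[0,0,0],1]]'
```

```text
time: 16.5
tool_pos: [0.672, -0.1987, 0.0578]
ee_rot: [-3.136, -0.003, 1.57]
wrist_force: [-0.4, 0.1, -0.2]
width: 0.094
finger_force: 0.0
time: 17.0
tool_pos: [0.6754, -0.2019, 0.057]
ee_rot: [3.138, 0.001, 1.568]
wrist_force: [0.1, 0.7, 0.3]
width: 0.0734
finger_force: 0.0
time: 17.5
tool_pos: [0.6752, -0.2017, 0.0556]
ee_rot: [3.14, 0.001, 1.568]
wrist_force: [1.9, -0.7, 1.5]
width: 0.055
finger_force: 30.0
```

```bash
python3 -m handwheel '[[[0,0,0],[0,0,0.3],1],[[0,0,0],[0,0,0.6],1],[[0,0,0],[0,0,0.7],1],[[0,0,0],[0,0,0.7],1],[[0,0,0],[-0.1,0.25,0.6],1]]'; python3 -m handwheel '[[[0,0,0],[-0.2,0.6,0],1],[[0,0,0],[-0.2,0.6,0],1],[[0,0,0],[-0.2,0.6,0],1],[[0,0,0],[-0.2,0.6,0],1],[[0,0,0],[-0.2,0.6,0],1]]';python3 -m handwheel '[[[0,0,0],[-0.2,0.6,0],1],[[0,0,0],[-0.2,0.6,0],1],[[0,0,0],[-0.2,0.6,0],1],[[0,0,0],[-0.2,0.6,0],1],[[0,0,0],[-0.2,0.6,0],1]]';python3 -m handwheel '[[[0,0,0],[-0.2,0.6,0],1],[[0,0,0],[-0.04,0.5,0],1],[[0,0,0],[0,0.2,0],1],[[0,0,0],[0,0,0],1],[[0,0,0],[0,0,0],1]]'
```

```text
time: 18.0
tool_pos: [0.6689, -0.1902, 0.2017]
ee_rot: [-3.141, 0.001, 1.566]
wrist_force: [-0.1, 1.0, -1.7]
width: 0.0551
finger_force: 30.0
time: 18.5
tool_pos: [0.618, -0.0378, 0.1999]
ee_rot: [-3.139, -0.0, 1.568]
wrist_force: [0.9, -0.1, -1.7]
width: 0.0549
finger_force: 30.0
time: 19.0
tool_pos: [0.568, 0.112, 0.2]
ee_rot: [-3.14, 0.0, 1.568]
wrist_force: [-0.0, 0.5, -2.4]
width: 0.0551
finger_force: 30.0
time: 19.5
tool_pos: [0.5575, 0.175, 0.1999]
ee_rot: [-3.141, 0.001, 1.567]
wrist_force: [0.8, -0.1, -1.9]
width: 0.055
finger_force: 30.0
```

```bash
python3 -m handwheel '[[[0,0,0],[0,0.18,-0.2],1],[[0,0,0],[0,0,-0.7],1],[[0,0,0],[0,0,-0.7],1],[[0,0,0],[0,0,-0.6],1],[[0,0,0],[0,0,-0.3],1]]'; python3 -m handwheel '[[[0,0,0],[0,0,-0.14],1],[[0,0,0],[0,0,-0.08],1],[[0,0,0],[0,0,-0.05],1],[[0,0,0],[0,0,0],1],[[0,0,0],[0,0,0],1]]';python3 -m handwheel '[[[0,0,0],[0,0,0],1],[[0,0,0],[0,0,0],1]]'
```

```text
time: 20.0
tool_pos: [0.5552, 0.1838, 0.0705]
ee_rot: [-3.135, 0.002, 1.567]
wrist_force: [-0.8, -0.1, -2.0]
width: 0.0551
finger_force: 30.0
time: 20.5
tool_pos: [0.5583, 0.1852, 0.0629]
ee_rot: [3.139, -0.001, 1.568]
wrist_force: [0.0, 0.0, -2.2]
width: 0.0553
finger_force: 30.0
time: 20.7
tool_pos: [0.5578, 0.1851, 0.0622]
ee_rot: [3.14, -0.0, 1.568]
wrist_force: [-0.7, 0.2, -2.5]
width: 0.0554
finger_force: 30.0
```

```bash
python3 -m handwheel '[[[0,0,0],[0,0,-0.03],1],[[0,0,0],[0,0,0],1],[[0,0,0],[0,0,0],0.4],[[0,0,0],[0,0,0],0.3],[[0,0,0],[0,0,0],0.2]]'; python3 -m handwheel '[[[0,0,0],[0,0,0],0.2],[[0,0,0],[0,0,0],0.2],[[0,0,0],[0,0,0.4],0.2],[[0,0,0],[0,0,0.8],0.2],[[0,0,0],[0,0,0.8],0.2]]'; python3 -m handwheel '[[[0,0,0],[0,-0.6,0.7],0.2],[[0,0,0],[-0.4,-0.8,0],0.3],[[0,0,0],[-0.8,-0.6,0],0.4],[[0,0,0],[-0.8,-0.8,0],0.4],[[0,0,0],[-0.8,-0.8,0],0.4]]'; python3 -m handwheel '[[[0,0,0],[0,-0.8,0],0.4],[[0,0,0],[0,-0.8,0],0.4],[[0,0,0],[0,0,0],0.4],[[0,0,0],[0,0,0],0.4]]'; python3 - <<'E'
from h import *
im,d=snap('side','s4.png'); np.save('side4.npy',cloud('side',d))
im,d=snap('top','t4.png'); np.save('top4.npy',cloud('top',d))
for n in('side','top'): print(n,[(q,[(np.round(b['bbox'],1).tolist(),round(b['p'],2)) for b in robot.boxes_of(q,n)][:3]) for q in('mark','weight_grip')])
a=cv2.imread('pics/s4.png')[200:360,110:270];b=cv2.imread('pics/t4.png')[125:225,135:275]
cv2.imwrite('pics/e.png',np.hstack([cv2.resize(a,(400,400),interpolation=cv2.INTER_CUBIC),cv2.resize(b,(400,286),interpolation=cv2.INTER_CUBIC)]) if 0 else cv2.resize(a,(600,600),interpolation=cv2.INTER_CUBIC))
cv2.imwrite('pics/f.png',cv2.resize(b,(800,571),interpolation=cv2.INTER_CUBIC))
E
```

```text
time: 21.2
tool_pos: [0.5578, 0.1851, 0.0605]
ee_rot: [3.141, -0.0, 1.568]
wrist_force: [-0.8, -0.1, -0.1]
width: 0.0692
finger_force: 0.0
time: 21.7
tool_pos: [0.5567, 0.1848, 0.16]
ee_rot: [-3.139, 0.001, 1.568]
wrist_force: [0.6, 0.7, 0.0]
width: 0.0753
finger_force: 0.0
time: 22.2
tool_pos: [0.4253, 0.0133, 0.1951]
ee_rot: [3.141, 0.0, 1.569]
wrist_force: [-0.2, -0.9, 0.7]
width: 0.0563
finger_force: 0.0
time: 22.6
tool_pos: [0.4266, -0.0662, 0.1951]
ee_rot: [3.141, -0.001, 1.566]
wrist_force: [-0.4, 0.6, -0.9]
width: 0.0563
finger_force: 0.0
side [('mark', [([224.5, 274.3, 244.5, 281.7], 0.23)]), ('weight_grip', [([189.4, 218.1, 208.4, 244.4], 0.71)])]
top [('mark', []), ('weight_grip', [([231.2, 151.3, 245.7, 166.1], 0.57)])]
```

View pics/e.png

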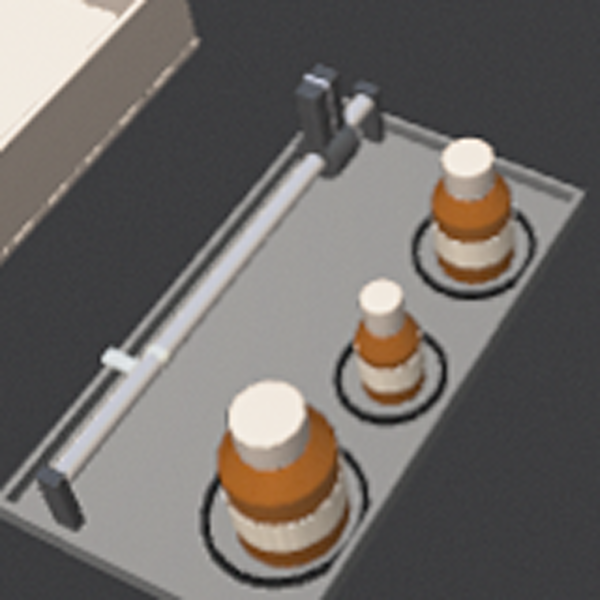

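View pics/f.png

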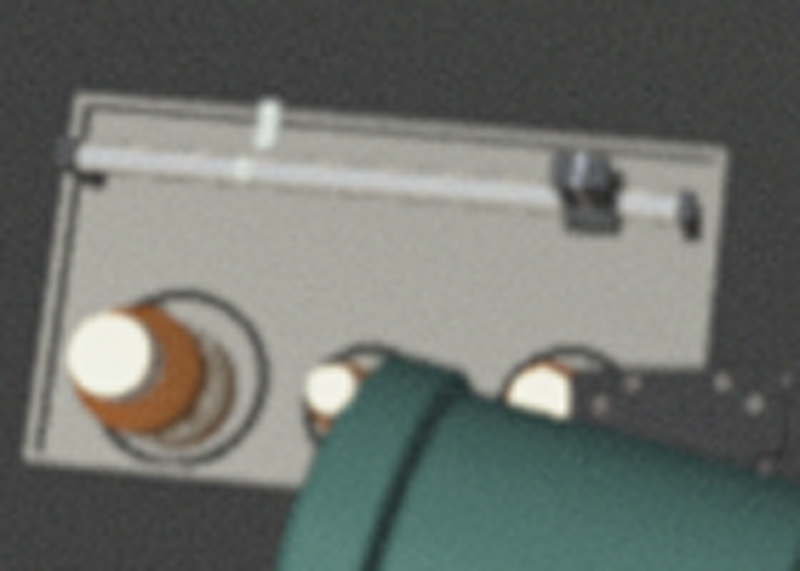

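All three bottles stand inside their own rings. The band is at ~(151,295) in the side view and ~(177.5,154.6) in the top view, and the tab is at ~(238,157) in the top view. I'll grip the tab along the rail so that it centres itself.

```bash
cat > m.py <<'E'
from h import *
u=np.array([.1085,.9941,0]);u/=np.linalg.norm(u);p0=np.array([.6400,.0864,.04])
def prof(name,I,ts,off=None):
    c=robot.calibration(name);T=np.array(c['extrinsics']);Ti=np.linalg.inv(T)
    P=p0+ts[:,None]*u
    if off is None:
        n=T[:3,3]-P; n-=(n@u)[:,None]*u; n/=np.linalg.norm(n,axis=1)[:,None]; P=P+.006*n
    else: P=P+off
    q=cv2.projectPoints(P,cv2.Rodrigues(Ti[:3,:3])[0],Ti[:3,3],np.array(c['mtx']),np.array(c['D'],float))[0].reshape(-1,2).astype(np.float32)
    return cv2.remap(cv2.GaussianBlur(I,(0,0),.7).astype(np.float32),q[None,:,0],q[None,:,1],cv2.INTER_LINEAR)[0],q
E
python3 - <<'E'
from m import *
ts=np.arange(.02,.09,.0005)
for n,f in(('top','t4.png'),('side','s4.png'),('top','top1.png'),('side','side1.png')):
    I=cv2.imread('pics/'+f)
    a,q=prof(n,I,ts); r=a[:,2]-a[:,0]; w=np.clip(r-np.median(r)-6,0,None); k=np.argmax(w); w[abs(ts-ts[k])>.008]=0
    t=(w*ts).sum()/w.sum(); print(n,f,'band t',t.round(4),(p0+t*u).round(4),'peak',r.max(),np.median(r),q[k].round(1))
    # strip on rim side: lateral offset
for n,f in(('top','top4.npy'),('side','side4.npy')):
    W=np.load(f).reshape(-1,3);W=W[~np.isnan(W[:,0])]
    m=(W[:,2]>.084)&(W[:,2]<.105)&(np.hypot(W[:,0]-.63,W[:,1]+.006)<.03); P=W[m]-p0; t=P@u; s=P@np.array([u[1],-u[0],0])
    print(n,'tab t',t.min(),t.max(),np.median(t),'s',s.min(),s.max(),m.sum())
    m=(abs((W-p0)@np.array([u[1],-u[0],0]))<.02)&(W[:,2]>.05)&((W-p0)@u<-.08); t=(W[m]-p0)@u
    h=[(round(x,3),int(1000*W[m][abs(t-x)<.004][:,2].max())) if (abs(t-x)<.004).any() else 0 for x in np.arange(-.16,-.07,.008)]; print(h)
o=robot.get_obs();print(o['joint_positions'],o['ee_rot'],o['tool_pos'])
E
```

```text
top t4.png band t nan [nan nan nan] peak 3.2617188 2.0708008 [193.2 156.4]
side s4.png band t nan [nan nan nan] peak 14.71875 10.967773 [166.8 279.2]
top top1.png band t nan [nan nan nan] peak 3.625 2.2138672 [193.2 156.4]
side side1.png band t nan [nan nan nan] peak 15.328125 11.223633 [166.8 279.2]
top tab t -0.10532914848054642 -0.08165015709932859 -0.09325626117940869 s -0.005911373101129609 0.007849690614698136 67
[0, 0, 0, (np.float64(-0.136), 53), 0, 0, 0, (np.float64(-0.104), 97), (np.float64(-0.096), 96), (np.float64(-0.088), 96), (np.float64(-0.08), 94), 0]
side tab t -0.10678785102742475 -0.08175016707256466 -0.09179036305719002 s -0.004533271261503497 0.01158846373626437 116
[0, 0, (np.float64(-0.144), 51), (np.float64(-0.136), 54), 0, (np.float64(-0.12), 51), 0, (np.float64(-0.104), 98), (np.float64(-0.096), 98), (np.float64(-0.088), 98), (np.float64(-0.08), 97), 0]
[-2.81964966e-01 -1.70798680e-01  1.68934335e+00  1.25030726e-04
  1.62312533e+00 -2.81230176e-01] [-3.14155299e+00 -1.41423491e-04  1.57006807e+00] [ 0.42689274 -0.06469424  0.19497268]<stdin>:6: RuntimeWarning: invalid value encountered in scalar divide
```

```bash
python3 - <<'E'
from m import *
ts=np.arange(.03,.09,.002)
for n,f in(('top','t4.png'),('side','s4.png')):
    I=cv2.imread('pics/'+f)
    a,q=prof(n,I,ts); print(n,q[0],q[-1]); print([(round(t*1000),*x.astype(int)) for t,x in zip(ts,a[:,[2,1,0]])])
E
```

```text
top [189.30737 155.99338] [166.70337 153.85785]
[(30, np.int64(189), np.int64(189), np.int64(186)), (32, np.int64(189), np.int64(189), np.int64(186)), (34, np.int64(188), np.int64(189), np.int64(186)), (36, np.int64(189), np.int64(189), np.int64(186)), (38, np.int64(189), np.int64(189), np.int64(186)), (40, np.int64(188), np.int64(189), np.int64(186)), (42, np.int64(187), np.int64(188), np.int64(185)), (44, np.int64(187), np.int64(188), np.int64(186)), (46, np.int64(187), np.int64(188), np.int64(186)), (48, np.int64(188), np.int64(189), np.int64(186)), (50, np.int64(188), np.int64(189), np.int64(186)), (52, np.int64(188), np.int64(189), np.int64(186)), (54, np.int64(189), np.int64(189), np.int64(187)), (56, np.int64(192), np.int64(193), np.int64(190)), (58, np.int64(196), np.int64(199), np.int64(194)), (60, np.int64(200), np.int64(204), np.int64(198)), (62, np.int64(203), np.int64(207), np.int64(201)), (64, np.int64(202), np.int64(204), np.int64(199)), (66, np.int64(196), np.int64(198), np.int64(194)), (68, np.int64(192), np.int64(193), np.int64(190)), (70, np.int64(189), np.int64(19
[... 1358 characters left out ...]
(181), np.int64(177), np.int64(167)), (64, np.int64(171), np.int64(166), np.int64(158)), (66, np.int64(163), np.int64(156), np.int64(151)), (68, np.int64(160), np.int64(154), np.int64(150)), (70, np.int64(159), np.int64(152), np.int64(149)), (72, np.int64(159), np.int64(153), np.int64(149)), (74, np.int64(160), np.int64(154), np.int64(149)), (76, np.int64(160), np.int64(154), np.int64(149)), (78, np.int64(161), np.int64(154), np.int64(149)), (80, np.int64(162), np.int64(155), np.int64(150)), (82, np.int64(161), np.int64(154), np.int64(150)), (84, np.int64(161), np.int64(154), np.int64(150)), (86, np.int64(161), np.int64(154), np.int64(150)), (88, np.int64(162), np.int64(155), np.int64(151))]
```

```bash
python3 -m handwheel '[[[0,0,0.0931],[0.3,0.1,0],0.45],[[0,0,0.0931],[0.45,0.12,0],0.45],[[0,0,0.0931],[0.45,0.12,0],0.45],[[0,0,0.0931],[0.45,0.12,0],0.45],[[0,0,0.0931],[0.45,0.12,0],0.45]]'; python3 -m handwheel '[[[0,0,0.0931],[0.45,0.12,0],0.45],[[0,0,0.0931],[0.45,0.12,0],0.45],[[0,0,0.0931],[0.45,0.12,0],0.45],[[0,0,0.0931],[0.4,0.12,0],0.45],[[0,0,0.0931],[0.2,0.1,0],0.45]]'; python3 -m handwheel '[[[0,0,0],[0,0,0],0.45],[[0,0,0],[0,0,0],0.45],[[0,0,0],[0,0,0],0.45]]'
```

```text
time: 23.4
tool_pos: [0.5327, -0.0355, 0.1948]
ee_rot: [-3.142, -0.0, 2.307]
wrist_force: [-0.3, -0.1, -0.5]
width: 0.0516
finger_force: 0.0
time: 23.9
tool_pos: [0.6306, -0.0062, 0.1941]
ee_rot: [3.141, -0.001, 3.038]
wrist_force: [-0.1, 0.5, 0.3]
width: 0.0516
finger_force: 0.0
time: 24.2
tool_pos: [0.6287, -0.0075, 0.1951]
ee_rot: [-3.142, -0.0, 3.029]
wrist_force: [0.4, 0.7, -0.3]
width: 0.0519
finger_force: 0.0
```

```bash
python3 -m handwheel '[[[0,0,0],[0.02,0,-0.3],0.45],[[0,0,0],[0,0.01,-0.6],0.45],[[0,0,0],[0,0,-0.6],0.45],[[0,0,0],[0,0,-0.4],0.45],[[0,0,0],[0,0,-0.24],0.45]]'; python3 -m handwheel '[[[0,0,0],[0,0,0],0.45],[[0,0,0],[0,0,0],0.5],[[0,0,0],[0,0,0],0.6],[[0,0,0],[0,0,0],0.65],[[0,0,0],[0,0,0],0.7]]';python3 -m handwheel '[[[0,0,0],[0,0,0],1],[[0,0,0],[0,0,0],1],[[0,0,0],[0,0,0],1],[[0,0,0],[0,0,0],1],[[0,0,0],[0,0,0],1]]'
```

```text
time: 24.7
tool_pos: [0.6281, -0.0073, 0.0845]
ee_rot: [-3.142, -0.005, 3.029]
wrist_force: [0.3, -0.1, -0.1]
width: 0.0516
finger_force: 0.0
time: 25.2
tool_pos: [0.6309, -0.0073, 0.0892]
ee_rot: [3.141, 0.002, 3.03]
wrist_force: [-0.6, -0.3, 0.2]
width: 0.0296
finger_force: 0.0
time: 25.7
tool_pos: [0.6306, -0.0072, 0.0887]
ee_rot: [3.142, 0.001, 3.03]
wrist_force: [-0.2, 0.5, 4.8]
width: 0.0238
finger_force: 30.0
```

```bash
python3 -m handwheel '[[[0,0,0],[0.011,0.1,0],1],[[0,0,0],[0.022,0.2,0],1],[[0,0,0],[0.022,0.2,0],1],[[0,0,0],[0.022,0.2,0],1],[[0,0,0],[0.022,0.2,0],1]]'; python3 -m handwheel '[[[0,0,0],[0.022,0.2,0],1],[[0,0,0],[0.022,0.2,0],1],[[0,0,0],[0.022,0.2,0],1],[[0,0,0],[0.022,0.2,0],1],[[0,0,0],[0.022,0.2,0],1]]'
```

```text
time: 26.2
tool_pos: [0.6352, 0.0381, 0.0887]
ee_rot: [-3.141, 0.0, 3.03]
wrist_force: [-2.2, -2.1, 5.6]
width: 0.0237
finger_force: 30.0
time: 26.7
tool_pos: [0.6403, 0.0883, 0.0887]
ee_rot: [-3.141, -0.001, 3.03]
wrist_force: [-3.3, -0.9, 6.5]
width: 0.0237
finger_force: 30.0
```

```bash
python3 -m handwheel '[[[0,0,0],[0.024,0.2,0],1],[[0,0,0],[0.024,0.2,0],1],[[0,0,0],[0.024,0.2,0],1],[[0,0,0],[0.024,0.2,0],1],[[0,0,0],[0.022,0.2,0],1]]'; python3 -m handwheel '[[[0,0,0],[0.012,0.1,0],1],[[0,0,0],[0.01,0.09,0],1],[[0,0,0],[0,0,0],1],[[0,0,0],[0,0,0],1],[[0,0,0],[0,0,0],1]]'; python3 - <<'E'
from h import *
o=robot.get_obs(); print(o['tool_pos'],(o['tool_pos']-np.array([.64,.0864,0]))@[.1085,.9941,0])
im,d=snap('side','s5.png'); W=cloud('side',d)
cv2.imwrite('pics/g.png',cv2.resize(cv2.imread('pics/s5.png')[230:350,100:220],(600,600),interpolation=cv2.INTER_CUBIC))
E
```

```text
time: 27.2
tool_pos: [0.6455, 0.1385, 0.0887]
ee_rot: [-3.141, -0.002, 3.031]
wrist_force: [-4.7, -1.9, 7.3]
width: 0.0238
finger_force: 30.0
time: 27.7
tool_pos: [0.6465, 0.1489, 0.0887]
ee_rot: [3.14, -0.002, 3.031]
wrist_force: [-4.4, 1.0, 6.7]
width: 0.0239
finger_force: 30.0
[0.64651316 0.14893744 0.08870283] 0.06287514733967414
```

View pics/g.png

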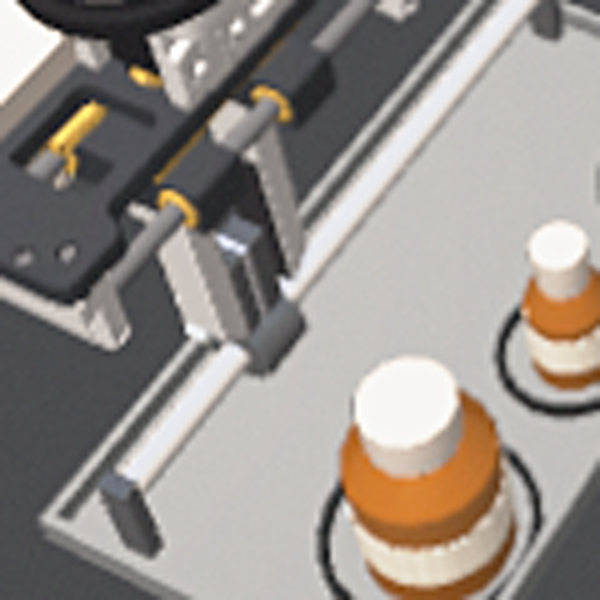

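```bash
python3 -m handwheel '[[[0,0,0],[-0.003,-0.028,0],1],[[0,0,0],[0,0,0],1],[[0,0,0],[0,0,0],1]]'; python3 -m handwheel '[[[0,0,0],[0,0,0],0.7],[[0,0,0],[0,0,0],0.6],[[0,0,0],[0,0,0],0.5],[[0,0,0],[0,0,0],0.45],[[0,0,0],[0,0,0],0.45]]'; python3 -m handwheel '[[[0,0,0],[0,0,0.3],0.45],[[0,0,0],[0,0,0.6],0.45],[[0,0,0],[0,0,0.7],0.45],[[0,0,0],[0,0,0.7],0.45],[[0,0,0],[-0.2,-0.5,0.2],0.45]]'; python3 -m handwheel '[[[0,0,0],[-0.5,-0.8,0],0.45],[[0,0,0],[-0.6,-0.8,0],0.45],[[0,0,0],[-0.6,-0.8,0],0.45],[[0,0,0],[-0.6,-0.8,0],0.45],[[0,0,0],[-0.6,-0.8,0],0.45]]'; python3 -m handwheel '[[[0,0,0],[-0.6,-0.8,0],0.45],[[0,0,0],[-0.6,-0.8,0],0.45],[[0,0,0],[0,0,0],0.45],[[0,0,0],[0,0,0],0.45]]'; python3 - <<'E'
from m import *
for n in('top','side'):
    im,d=snap(n,n+'6.png'); W=cloud(n,d).reshape(-1,3);W=W[~np.isnan(W[:,0])]
    P=W-p0; t=P@u; s=P@np.array([u[1],-u[0],0])
    m=(W[:,2]>.084)&(W[:,2]<.105)&(abs(s)<.02)&(abs(t-.06)<.03)
    print(n,'tab t',t[m].min(),t[m].max(),np.median(t[m]),m.sum())
    I=cv2.imread('pics/'+n+'6.png'); ts=np.arange(.04,.084,.002)
    for so in(.025,.03,.035,.04):   # strip beside rail, towards far rim
        for z in (-.033,0): print(so,z,prof(n,I,ts,np.array([u[1]*so,-u[0]*so,z]))[0][:,1].astype(int).tolist())
a=cv2.imread('pics/side6.png')[200:360,110:270];b=cv2.imread('pics/top6.png')[125:225,135:275]
cv2.imwrite('pics/i.png',np.hstack([cv2.resize(a,(400,400),interpolation=cv2.INTER_CUBIC),cv2.resize(b[:,:100],(400,400),interpolation=cv2.INTER_CUBIC)]))
E
```

```text
time: 28.05
tool_pos: [0.6464, 0.1479, 0.0887]
ee_rot: [3.14, -0.002, 3.032]
wrist_force: [-3.8, 1.1, 5.3]
width: 0.0241
finger_force: 30.0
time: 28.55
tool_pos: [0.6475, 0.1458, 0.0876]
ee_rot: [3.142, -0.001, 3.03]
wrist_force: [-1.1, 0.1, -0.6]
width: 0.0515
finger_force: 0.0
time: 29.05
tool_pos: [0.6399, 0.1232, 0.2199]
ee_rot: [3.138, 0.01, 3.034]
wrist_force: [0.6, -0.9, -0.5]
width: 0.052
finger_force: 0.0
time: 29.55
tool_pos: [0.4914, -0.0805, 0.2146]
ee_rot: [-3.141, 0.002, 3.031]
wrist_force: [0.5, 0.1, 0.1]
width: 0.0515
finger_force: 0.0
time: 29.95
tool_pos: [0.4324, -0.1599, 0.2145]
ee_rot: [-3.142, 0.003, 3.027]
wrist_force: [0.4, 0.6, -0.6]
width: 0.0515
finger_force: 0.0
top tab t 0.04863548542551807 0.07325193793228614 0.060570042810104245 71
0.025 -0.033 [165, 165, 165, 165, 165, 165, 166, 165, 163, 162, 162, 165, 167, 165, 155, 140, 123, 106, 91, 89, 89, 91]
0.025 0 [131, 130, 130, 132, 145, 166, 191, 211, 211, 197, 174, 149, 133, 126, 124, 122, 120, 119, 121, 125, 129, 131]
0.03 -0.033 [148, 147, 146, 145, 143, 143, 143, 144, 147, 156, 174, 194, 209, 211, 197, 
[... 812 characters left out ...]
2, 69, 71, 71, 68, 69, 89, 120, 175, 214, 221, 207, 165, 112, 95, 92, 90]
0.03 -0.033 [51, 50, 52, 60, 67, 71, 75, 91, 129, 144, 153, 164, 173, 175, 174, 173, 174, 178, 176, 173, 171, 171]
0.03 0 [70, 71, 71, 72, 72, 72, 71, 69, 67, 63, 60, 63, 81, 98, 110, 107, 91, 70, 60, 60, 60, 60]
0.035 -0.033 [54, 60, 67, 71, 70, 69, 70, 73, 76, 97, 112, 102, 92, 91, 91, 92, 90, 87, 87, 86, 86, 87]
0.035 0 [94, 95, 94, 88, 77, 71, 68, 63, 61, 60, 60, 60, 61, 60, 59, 60, 60, 61, 61, 61, 61, 61]
0.04 -0.033 [67, 70, 70, 71, 80, 90, 111, 132, 166, 183, 165, 133, 120, 118, 117, 117, 117, 119, 121, 121, 123, 120]
0.04 0 [94, 95, 93, 86, 75, 66, 61, 61, 61, 61, 61, 60, 60, 61, 61, 61, 61, 61, 60, 60, 60, 60]
```

View pics/i.png

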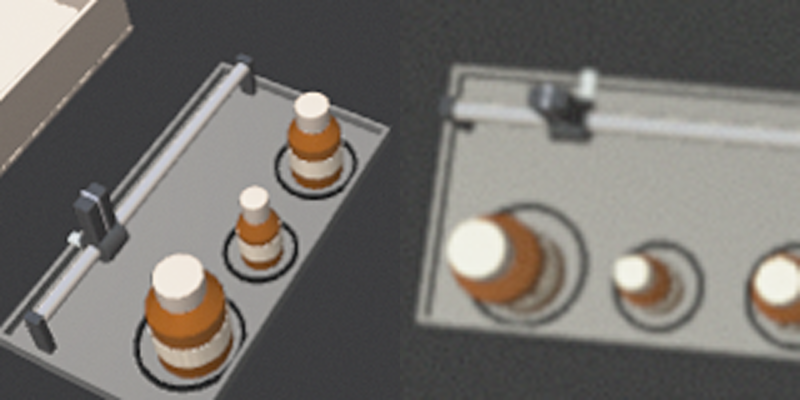

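Side crop (left): the tab stands at ~(98,225), level with the white strip at (75,240), and the bottles stand upright in their rings. Measured, the tab centre is at 60.9 mm along the rail and the mark is at about 61.3 mm, so it is centred. I hand the job in.

```bash
python3 -c "
from bench import robot
print(robot.close_job())"
```

```text
the job is handed in; nothing more can be done
None
```

I handed the job in at about 30 s: the three round amber bottles stand upright in their own rings, the square bottles were left where they stood, and the counterweight was then slid to within about 1 mm of the white mark and released.

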